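# Feed the grinder slide down by one turn of its hand wheel

## Task

The straight grinder on the vertical slide stands one turn of the feed screw too high above the weld on the clamped tube. Push the hand wheel on top of the slide round by its upright handle with the outside of the fingers, clockwise as seen from above, through exactly one full turn, so that the handle is back where it started, then let go and stand clear. Only push the handle, do not grip it, and leave the loose things on the bench where they are.

Things in the scene. Friction and masses are not known exactly. Their poses are not given: they have to be found in the camera images.
- handwheel (a joint): Angle of the hand wheel (rad), growing clockwise as seen from above; one full turn is 6.283. It starts anywhere from -2.4 to 2.4, has no stops within reach and no detent; steady friction of about 0.22 N m (about 3.5 N at the handle) keeps it wherever it is left. It turns about the vertical axis through wheel_centre and does not rise or sink; each turn lowers the grinder by 4 mm.
- wheel_centre (a point): Centre of the hand wheel, on its vertical axis, 219 mm above the bench, 2 mm above the top of the rim. The wheel is bare aluminium, lies level, 140 mm across over a round rim 16 mm thick, with three spokes, and is the topmost part of the slide: the rim's top is at 217 mm, and a 14 mm wide screw head in the hub reaches 225 mm. Nothing but the handle stands above that.
- handle: The upright handle of the wheel: a black round grip 22 mm in diameter at its thickest and 56 mm tall, standing on the rim at the end of one spoke, its axis 62 mm from the wheel's axis; it revolves freely on its own pin, so its yaw says nothing. Origin at the centre of its foot, 219 mm above the bench; its top is at 275 mm.
- slide: The grey vertical slide, fixed to the bench; origin at bench height below the wheel's axis, x towards the side where the carriage with the black straight grinder (lying level along the slide's y, 70 to 135 mm above the bench) is. Base plate from -110 to 200 mm along x and -190 to 120 mm along y; column 180 mm tall under the wheel. A low blue vice on the base plate holds a square steel tube under the grinder's stone.
- spanner: Loose steel open-ended spanner lying on the bench, 160 mm long; origin on its underside. Leave it alone.
- disc: Loose dark grinding disc lying on the bench, 115 mm across with a 22 mm hole, 6 mm thick; origin at the centre of its underside. Leave it alone.
- offcut: Loose offcut of square steel tube standing on end on the bench, 36 x 36 mm, 60 mm tall; origin at the centre of its underside. Leave it alone.
- can: Loose grey metal can standing on the bench, 52 mm in diameter, 130 mm tall; origin at the centre of its underside. Leave it alone.

How it is judged:
On the way:
1. the wheel has been pushed half a turn clockwise, the fingers against its handle (contact force between the fingers and handle above 0.3 N and distance of handle from where it was at the start of the episode above 0.114 m and value of joint handwheel between 0.3 and 6 rad), for 0.05 s.
At the end, for the whole second after the job is handed in: The wheel has made one full clockwise turn, no less and no more: the handle stands within 9 mm (about 8 degrees) of where it started, at rest, and the loose things lie within 20 mm of where they were (distance of handle from where it was at the start of the episode below 0.009 m and value of joint handwheel between 3.4 and 9.2 rad and velocity of joint handwheel between -0.05 and 0.05 rad/s and distance of each of spanner, disc, offcut, can from where it was at the start of the episode below 0.02 m); the robot touches nothing.
It fails at once if a loose thing on the bench was moved by more than 20 mm or picked up (distance of any of spanner, disc, offcut, can from where it was at the start of the episode above 0.02 m).
It fails at once if the wheel's handle was gripped or rammed (more than 35 N between fingers and wheel) (contact force between the fingers and handwheel above 35 N).
It also fails if it takes over 58 s, if anything falls off the work surface, if the arm or the gripper's body presses on something with over 40 N, if the wrist force passes 120 N, or if a joint passes its speed limit or range.

## Robot

A 7-joint arm with a two-finger parallel gripper is mounted at the origin on the work surface. World frame = base frame: x ahead of the robot, y to its left, z up, the work surface at z = 0. Lengths are in m, angles in rad, forces in N, time in s.
With the tool pointing down it reaches from about 0.425 to 0.825 m from the base axis. Payload 3.6 kg.
Tool frame: the origin (TCP) lies midway between the tips of the shut fingers; the grasp point (between the pads) lies 19 mm behind it (r.grip_depth is the distance from the TCP to the grasp point, in m); z points along the fingers, y is the line along which they close (so a half turn about z gives the same grasp; the last joint's range is limited). The gripper opens to 93 mm and grips with 3 to 60 N. Pads are 15 mm wide; open, the fingers measure 128 mm over their backs; the gripper's body (75 mm by 188 mm) begins 65 mm behind the grasp point.
Start: joints at [-1.302, 0.615, -0.013, 1.423, 0.008, 1.103, -0.04], TCP at [0.189, 0.622, 0.219] pointing down, gripper open.
Joint ranges: [-3.12, 3.12], [-0.3, 2.06], [-1.34, 1.32], [0.26, 2.42], [-1.36, 4.5], [0.01, 1.98], [-2.84, 2.84]. Speed limits (rad/s): [2.79, 2.79, 3.14, 3.14, 3.14, 3.14, 3.14].

## Interface

Orientations are given as a unit quaternion [x, y, z, w].
In Python, from plant import r gives the robot as it stands. Calls block until the motion is done:
- r.goto(position, orientation): joint-space move of the TCP to a pose.
- r.move_linear(position, orientation=None, vel=0.15): straight line of the TCP; orientation=None keeps the orientation; vel is the mean speed in m/s.
- r.move_joints(angles): joint-space move.
- r.command_gripper(opening, squeeze=None): finger opening in m; squeeze is the grip in N (None keeps the last); returns when the fingers have stopped.
- r.pause(seconds).
- r.solve_ik(position, orientation): joint angles nearest the present ones, or None.
- r.observe(): the state.
- r.get_image(name): name is "scene" or "top"; returns a dict with "color" (420x560x3 uint8, red, green, blue), "mtx" (3x3 intrinsics, pixels), "position" and "attitude" of the camera in the world. Camera axes: x right, y up, looking along -z (the intrinsics and any distortion apply to the point x, -y, -z); pixel columns grow to the right and rows downward; lengths in m; the calibration is good to about 2 mm. A picture is of the moment at which its call begins. There is no depth.
A pose or a line that the arm cannot do raises r.Unreachable and nothing moves.
- r.job_done(): hands the job in; it is judged then, once.
The state is a dict: "time": time; "qpos": joint angles; "qvel": joint speeds; "effort": joint torques, N m; "position": TCP position; "ee_rot": TCP orientation; "contact_force": force on the tool from outside, world axes, zero at the start; "wrist_torque": the same for the moment, N m; "grip_width": finger opening in m; "gripper_force": force on a finger pad.
Only numpy, scipy, OpenCV 4.12 (cv2) and the standard library are available. Lean on these libraries where they do the work, as an engineer would, in place of code of your own. Each camera call takes 0.05 s, during which the arm holds its last target. There are 200 camera calls.

## Working session

There is one attempt and no reset: what is moved stays moved. The work goes in short steps, each a Python script; the robot and the scene stay as the last script left them, time stands still between calls to the robot, and variables do not carry over. Pictures are saved under pics/ and viewed, at most 10 in all, crops included, and the job is handed in when it is done.

```bash
mkdir -p pics; python3 - <<'E'
from plant import r
import cv2
for n in("scene","top"):
    d=r.get_image(n); cv2.imwrite(f"pics/{n}0.png",d["color"][:,:,::-1]); print(n,d["mtx"],d["position"],d["attitude"],[k for k in d])
o=r.observe();print(o)
E
```

```text
scene [[526.79215489   0.         272.52304066]
 [  0.         526.79215489 211.34268038]
 [  0.           0.           1.        ]] [1.33768266 0.54981503 1.15442039] [0.17791331 0.31909727 0.8192659  0.44195833] ['color', 'mtx', 'position', 'attitude']
top [[404.51223295   0.         283.65475037]
 [  0.         404.51223295 212.32712064]
 [  0.           0.           1.        ]] [0.31533267 0.05970651 1.04973908] [-0.07768406  0.08599445  0.73439163 -0.66875935] ['color', 'mtx', 'position', 'attitude']
{'time': 0.1, 'qpos': array([-1.30246588,  0.6158067 , -0.01262088,  1.42472027,  0.00811313,
        1.10336842, -0.04040334]), 'qvel': array([ 0.00129178, -0.00235434, -0.00156408, -0.00306318,  0.00048687,
       -0.00012473, -0.00059517]), 'effort': array([ 1.55183974e-03, -4.60039473e+01,  2.09999112e-01, -1.66245550e+01,
       -6.12529716e-02,  1.69056945e-02,  1.09058997e-04]), 'position': array([0.18866302, 0.621291  , 0.21761333]), 'ee_rot': array([ 1.46846427e-01,  9.89158662e-01, -1.11645856e-03, -1.47719805e-04]), 'contact_force': array([-0.24720882,  0.0151715 ,  0.06535823]), 'wrist_torque': array([ 0.04793383,  0.07563357, -0.02601164]), 'gripper_force': 0.0, 'grip_width': 0.09310097488911194}
```

View pics/scene0.png

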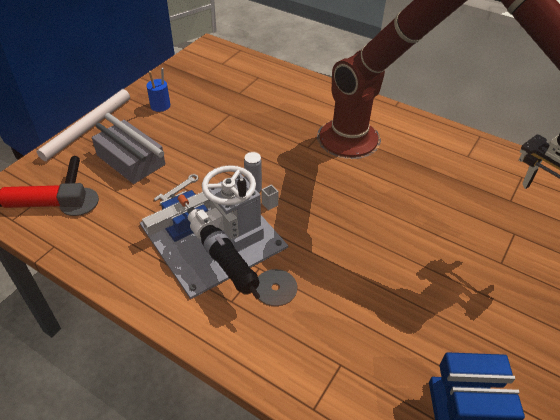

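View pics/top0.png

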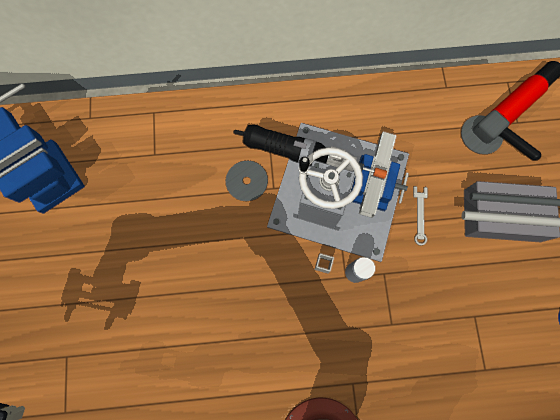

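The scene view shows the wheel at about (229,184), with the black handle near (241,187). In the top view the wheel is at about (331,177) and the handle seems to be near (305,163). I'll enlarge both.

```bash
python3 - <<'E'
import cv2,numpy as np
a=cv2.imread("pics/top0.png")[130:230,275:400]; b=cv2.imread("pics/scene0.png")[140:240,175:300]
cv2.imwrite("pics/c0.png",np.vstack([cv2.resize(x,None,fx=3,fy=3,interpolation=cv2.INTER_CUBIC) for x in (a,b)])[:600])
E
```

```text
(no output)
```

View pics/c0.png

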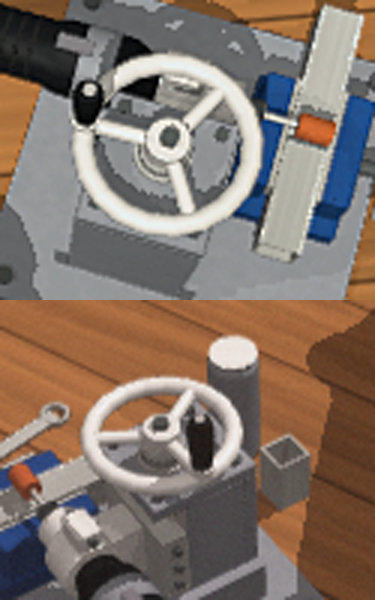

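```bash
cat > h.py <<'E'
import numpy as np
from scipy.spatial.transform import Rotation as R
C={"scene":(526.79215489,272.52304066,211.34268038,[1.33768266,0.54981503,1.15442039],[0.17791331,0.31909727,0.8192659,0.44195833]),
"top":(404.51223295,283.65475037,212.32712064,[0.31533267,0.05970651,1.04973908],[-0.07768406,0.08599445,0.73439163,-0.66875935])}
def pt(n,u,v,z):
    f,cx,cy,p,q=C[n]; d=R.from_quat(q).apply([(u-cx)/f,-(v-cy)/f,-1]); p=np.array(p)
    return p+d*(z-p[2])/d[2]
def px(n,P):
    f,cx,cy,p,q=C[n]; c=R.from_quat(q).inv().apply(np.array(P)-p); return cx+f*c[...,0]/-c[...,2], cy+f*c[...,1]/c[...,2]
E
python3 - <<'E'
from h import *
for n,l in {"top":[("rimc",330.7,178,.209),("screw",331.7,175.3,.225),("htop",304.7,159.3,.275),("hfoot",303.3,169,.219),("disc",246,181,.006),("can",364,268,.13),("off",326,261,.06),("spL",421,190,.0),("spR",421,240,0)],
 "scene":[("rimc",228.8,185.2,.209),("screw",227.7,182.3,.225),("htop",241.3,177.5,.275),("hfoot",242,195.5,.219),("disc",276,287,.006),("can",253,158,.13),("off",270,190,.06)]}.items():
  for k,*a in l: print(n,k,pt(n,*a).round(4))
E
```

```text
top rimc [ 0.5803 -0.0689  0.209 ]
top screw [ 0.5811 -0.0693  0.225 ]
top htop [ 0.604 -0.011  0.275]
top hfoot [ 0.6029 -0.0108  0.219 ]
top disc [0.6571 0.1288 0.006 ]
top can [ 0.386  -0.1304  0.13  ]
top off [ 0.417  -0.0547  0.06  ]
top spL [ 0.5896 -0.3399  0.    ]
top spR [ 0.4546 -0.3165  0.    ]
scene rimc [ 0.5834 -0.065   0.209 ]
scene screw [ 0.5892 -0.0631  0.225 ]
scene htop [ 0.5978 -0.0127  0.275 ]
scene hfoot [ 0.6027 -0.0094  0.219 ]
scene disc [0.661  0.1326 0.006 ]
scene can [ 0.3894 -0.125   0.13  ]
scene off [ 0.4136 -0.049   0.06  ]
```

Both cameras agree to about 5 mm. The wheel centre is at about (0.582,-0.067). The handle is at about (0.603,-0.011), which makes its radius 60 mm against the stated 62 and its azimuth about 69.5°. I'll approach with shut fingers and push in two half-turn strokes.

```bash
cat >> h.py <<'E'
c=np.array([.582,-.067]); Z=.236; TH0=69.5
def pose(th,off,flip=0,z=Z,rad=.062):
    """th: handle angle deg; off: distance tool centre trails the handle axis along the tangent"""
    a=np.radians(th); e=np.array([np.cos(a),np.sin(a)]); t=np.array([e[1],-e[0]])
    p=c+rad*e-off*t; psi=np.radians(th+90+180*flip)
    x=np.array([np.cos(psi),np.sin(psi),0]); zz=np.array([0,0,-1.]); 
    return [*p,z], R.from_matrix(np.c_[x,np.cross(zz,x),zz]).as_quat()
E
python3 - <<'E'
from h import *; from plant import r
for th in (70,30,-10,-50,-110): 
    q=r.solve_ik(*pose(th,.0185)); print(th,None if q is None else np.round(q,2))
r.command_gripper(0.0)
o=r.observe(); p=o["position"].copy(); p[2]=.36; r.move_linear(p,vel=.2)
r.goto(*pose(TH0,.0445,z=.36)); print(r.observe()["qpos"].round(2))
r.move_linear(*pose(TH0,.0445),vel=.1)
r.pause(.3); f0=r.observe()["contact_force"].copy(); print("f0",f0)
a=np.radians(TH0); t=np.array([np.sin(a),-np.cos(a)])
for off in np.arange(.0435,.006,-.0015):
    r.move_linear(*pose(TH0,off),vel=.02); o=r.observe(); f=o["contact_force"]-f0; d=f[:2]@t
    if d<-1.2: break
print("off",off,f,o["position"],o["time"],o["grip_width"])
E
```

```text
70 [-0.17  0.5   0.22  1.6  -0.12  1.05  1.31]
30 [-0.21  0.58  0.36  1.48 -0.22  1.12  0.71]
-10 [-0.23  0.64  0.52  1.41 -0.33  1.17  0.16]
-50 [-0.25  0.67  0.69  1.43 -0.44  1.2  -0.37]
-110 [-0.41  0.74  1.13  1.59 -0.7   1.26 -1.08]
[-0.35  0.4   0.46  1.45 -0.18  1.34  1.33]
f0 [ 0.40516386 -0.13192463 -0.39862311]
off 0.017999999999999974 [-3.07842273  1.10222769  1.95673779] [ 0.58630431 -0.00235427  0.23594793] 11.15 0.000493824195521327
```

Contact came at an offset of 18 mm, against 18.5 expected. Next is the first half turn.

```bash
python3 - <<'E'
from h import *; from plant import r; import cv2
f0=np.array([.405,-.132,-.399])
for i,th in enumerate(np.arange(TH0-5,TH0-186,-5)):
    try: r.move_linear(*pose(th,.018),vel=.05)
    except r.Unreachable as e: print("unreach",th,e); break
    o=r.observe(); f=o["contact_force"]-f0; a=np.radians(th)
    if i%4==0: print(th,"push",round(f[0]*-np.sin(a)+f[1]*np.cos(a),2),"rad",round(f[0]*np.cos(a)+f[1]*np.sin(a),2),o["qpos"].round(2),round(o["time"],2))
for n in("scene","top"):
    cv2.imwrite(f"pics/{n}1.png",r.get_image(n)["color"][:,:,::-1])
a=cv2.imread("pics/top1.png")[110:250,255:425]; b=cv2.imread("pics/scene1.png")[110:250,145:315]
cv2.imwrite("pics/c1.png",np.hstack([cv2.resize(x,(400,330)) for x in (a,b)]))
E
```

```text
64.5 push 2.45 rad 0.58 [-0.31  0.54  0.44  1.58 -0.25  1.08  1.33] 11.42
44.5 push 1.93 rad 0.14 [-0.33  0.59  0.54  1.52 -0.32  1.12  1.05] 12.48
24.5 push 1.64 rad 0.05 [-0.35  0.63  0.63  1.47 -0.39  1.16  0.77] 13.55
4.5 push 2.5 rad -0.5 [-0.35  0.68  0.72  1.43 -0.45  1.2   0.5 ] 14.62
-15.5 push 2.3 rad 0.17 [-0.35  0.71  0.8   1.41 -0.52  1.24  0.24] 15.68
-35.5 push 2.23 rad 0.57 [-0.35  0.74  0.89  1.42 -0.58  1.26 -0.03] 16.75
-55.5 push 0.78 rad -0.19 [-0.36  0.76  0.98  1.44 -0.64  1.28 -0.29] 17.82
-75.5 push 0.74 rad -0.32 [-0.38  0.77  1.08  1.49 -0.69  1.3  -0.55] 18.88
-95.5 push 0.33 rad -0.04 [-0.42  0.79  1.18  1.55 -0.74  1.31 -0.81] 19.95
-115.5 push 2.06 rad 0.75 [-0.45  0.79  1.25  1.61 -0.77  1.32 -1.1 ] 21.02
```

View pics/c1.png

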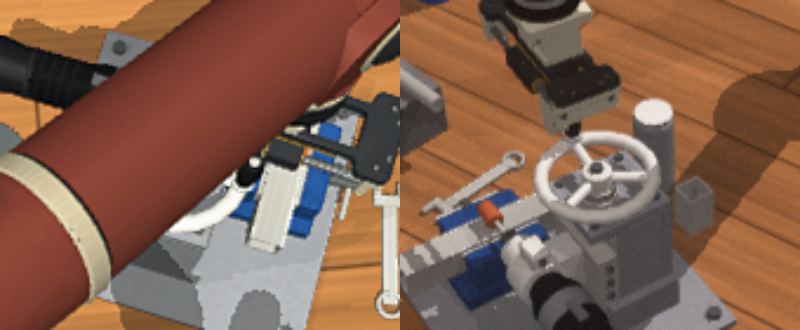

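The handle is on the -y side with the fingers behind it, as commanded (about half a turn). Now I'll back off, lift, turn the wrist back, and re-engage.

```bash
python3 - <<'E'
from h import *; from plant import r
th=-115.5
r.move_linear(*pose(th,.044),vel=.08); r.move_linear(*pose(th,.044,z=.38),vel=.15)
r.move_joints([0,.35,0,1.45,0,1.34,1.33]); print(r.observe()["position"])
r.goto(*pose(th,.044,1,z=.36)); print(r.observe()["qpos"].round(2))
r.move_linear(*pose(th,.044,1),vel=.12)
r.pause(.3); f0=r.observe()["contact_force"].copy(); a=np.radians(th); t=np.array([np.sin(a),-np.cos(a)])
for off in np.arange(.035,.009,-.0015):
    r.move_linear(*pose(th,off,1),vel=.03); o=r.observe(); f=o["contact_force"]-f0
    if f[:2]@t<-1.2: break
print("off",off,f,f0,o["qpos"].round(2),o["time"])
E
```

```text
[ 0.55163622 -0.02227598  0.36894459]
[ 0.15  0.46  0.08  1.3  -0.04  1.38  1.36]
off 0.016999999999999987 [ 2.46344727 -1.08173616 -2.43979999] [-0.6377155   0.20770365  0.83848831] [ 0.14  0.5   0.07  1.6  -0.04  1.05  1.35] 30.4167
```

```bash
python3 - <<'E'
from h import *; from plant import r; import cv2
f0=np.array([-.638,.208,.838])
for i,th in enumerate(np.arange(-120.5,-291,-5)):
    try: r.move_linear(*pose(th,.018,1),vel=.05)
    except r.Unreachable as e: print("unreach",th,e); break
    o=r.observe(); f=o["contact_force"]-f0; a=np.radians(th)
    if i%4==0: print(th,"push",round(f[0]*-np.sin(a)+f[1]*np.cos(a),2),o["qpos"].round(2),round(o["time"],2))
print(th,o["position"])
r.move_linear(*pose(th,.044,1),vel=.08); r.move_linear(*pose(th,.044,1,z=.36),vel=.15)
q=r.observe()["qpos"].copy(); q[0]-=1.1; r.move_joints(q); print(r.observe()["position"],r.observe()["time"])
for n in("scene","top"): cv2.imwrite(f"pics/{n}2.png",r.get_image(n)["color"][:,:,::-1])
def crop(k): 
    a=cv2.imread(f"pics/top{k}.png")[130:230,275:400]; b=cv2.imread(f"pics/scene{k}.png")[140:240,175:300]
    return np.vstack([cv2.resize(x,None,fx=3,fy=3,interpolation=cv2.INTER_CUBIC) for x in (a,b)])
cv2.imwrite("pics/c2.png",np.hstack([crop(0),crop(2)]))
E
```

```text
-120.5 push 2.58 [ 0.13  0.49  0.1   1.61 -0.05  1.04  1.28] 30.67
-140.5 push 1.87 [ 0.05  0.46  0.19  1.67 -0.1   1.02  0.97] 31.73
-160.5 push 1.77 [-0.03  0.43  0.28  1.73 -0.14  1.    0.64] 32.8
-180.5 push 1.59 [-0.13  0.42  0.37  1.76 -0.18  0.99  0.3 ] 33.87
-200.5 push 0.8 [-0.24  0.42  0.46  1.78 -0.22  0.99 -0.05] 34.93
-220.5 push 1.95 [-0.34  0.44  0.55  1.77 -0.27  1.   -0.39] 36.0
-240.5 push 1.3 [-0.42  0.48  0.64  1.74 -0.33  1.03 -0.72] 37.07
-260.5 push 0.53 [-0.49  0.53  0.73  1.7  -0.4   1.07 -1.03] 38.13
-280.5 push 0.83 [-0.52  0.59  0.82  1.64 -0.47  1.12 -1.33] 39.2
-290.5 [ 0.58706186 -0.00249784  0.23598007]
[0.25034236 0.50304984 0.35929887] 43.2917
```

View pics/c2.png

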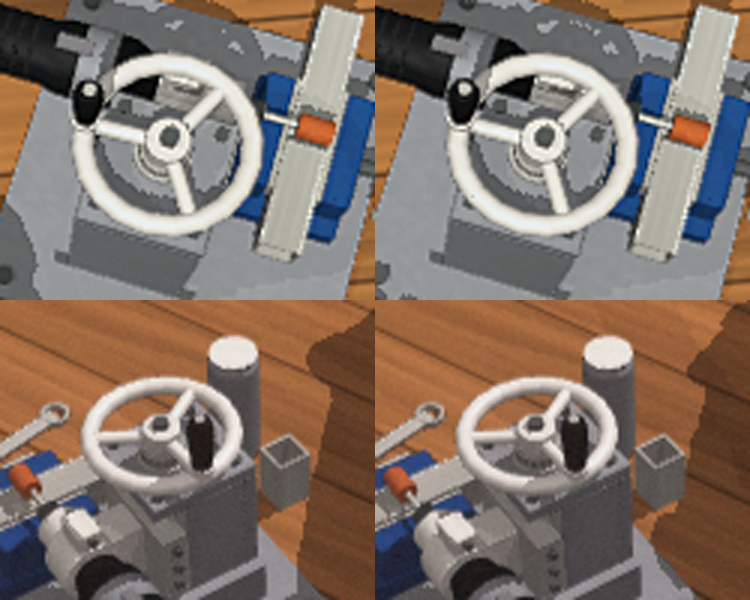

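The handle tip is at (88,87) in the top crop against (89,88) before, and at (198,410) against (199,410) in the scene crop. That puts it within about 1 mm of its start. The can and offcut, visible in the crops, haven't moved, and the arm is clear.

```bash
python3 -c "
from plant import r
print(r.job_done())"
```

```text
the job is handed in; nothing more can be done
None
```

I pushed the hand wheel clockwise through one full turn in two half-turn strokes with shut fingers. The before-and-after pictures show the handle back within about 1 mm of where it started, the arm stood clear, and the job is handed in; no verdict came back.

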